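# Rack the key batons heavy end down

### The job

Put both wooden key batons away in the sloping rack, one in each pocket, lying on the slope with the weighted end down against the lip. The two ends look alike, so lift each baton by its middle to feel which end is heavy before you lay it in. Lay them down rather than letting them fall, and leave the other things on the table where they are.

Things in the scene. Friction and masses are not known exactly. Their poses are not given: they have to be found in the camera images.
- baton_a_mid (a point): One key baton: wooden bar, 160 mm long (x axis), 38 x 38 mm square, a steel band near each end. Point: its centre, 19 mm above its underside. 0.35 to 0.52 kg, about two thirds of it a steel slug hidden in one end, 48 mm from the middle. Both ends look alike; which one (+x or -x) is heavy changes from run to run. Held level at the middle it pulls about 0.11 to 0.16 N m to the heavy end.
- baton_b_mid (a point): The other, identical key baton: wooden bar, 160 mm long (x axis), 38 x 38 mm square, a steel band near each end. Point: its centre, 19 mm above its underside. 0.35 to 0.52 kg, about two thirds of it a steel slug hidden in one end, 48 mm from the middle. Both ends look alike; which one (+x or -x) is heavy changes from run to run. Held level at the middle it pulls about 0.11 to 0.16 N m to the heavy end.
- baton_a: The first baton again, origin at the centre of its underside (z = 0 when lying on the table), x along its length, z up.
- baton_b: The second baton again, origin at the centre of its underside, x along its length, z up.
- rack_bed: Sloping bed of the fixed birch rack (200 mm wide, 127 mm tall): x up the slope (40 degrees above level), y across, z square out of it. Origin: mid-width, where the plane the batons rest on meets the lip at the bottom edge. The lip stands 20 mm out of that plane. Two pockets side by side, at y = +47.5 and -47.5 mm; a stored baton lies along x, its centre at x = 80, z = 19 mm.
- pocket_left (a point): Where the centre of a stored baton lies in the pocket at +y of the bed (axes as the bed's). A pocket is the space between two cheeks 50 mm apart, 10 mm thick, standing 18 mm out of the plane and reaching from the lip to x = 35 mm of the bed.
- pocket_right (a point): The same in the pocket at -y. Batons rest on two cross rails (bed x = 13 to 29 and 119 to 135 mm); between them the board is 10 mm deeper, room for fingertips at mid-length. The board ends at x = 150 mm; nothing hangs above the rack.
- key_table: Steel key, 76 mm long, 28 mm wide, 5 mm thick, flat on the table between the batons; origin near its middle, x along it. Bystander.
- shaker: Glass salt-shaker bottle with steel cap, 56 mm across, 118 mm tall, standing; origin at the centre of its underside. Bystander.
- doorstop: Black silicone dome doorstop, 72 mm across, 36 mm tall; origin at the centre of its underside. Bystander.
- clip: Steel spring clip, 70 mm wide, about 70 mm long, 14 mm tall, lying flat; origin under the jaw plate. Bystander.
Things that resemble listed ones, but are neither listed nor needed, are in the scene too. Leave any red look-alike of the baton_a alone.

How it is judged:
By the outcome, as a careful person would: the job done as asked, in the order asked, and still so for the second after the job is handed in, with the robot touching nothing.
It also fails if it takes over 72 s, if anything falls off the work surface, if the arm or the gripper's body presses on something with over 40 N, if the wrist force passes 120 N, or if a joint passes its speed limit or range.

### The arm

A 6-joint arm with a two-finger parallel gripper is mounted at the origin on the work surface. World frame = base frame: x ahead of the robot, y to its left, z up, the work surface at z = 0. Lengths are in m, angles in degrees, forces in N, time in s.
With the tool pointing down it reaches from about 0.35 to 0.875 m from the base axis. Payload 4.2 kg.
Tool frame: the origin (TCP) lies at the very end of the fingers, on their centre line; the grasp point (between the pads) lies 19 mm behind it (r.grip_point_offset is the distance from the TCP to the grasp point, in m); z points along the fingers, y is the line along which they close (so a half turn about z gives the same grasp; the last joint's range is limited). The gripper opens to 87 mm and grips with 3 to 60 N. Pads are 19 mm wide; open, the fingers measure 117 mm over their backs; the gripper's body (75 mm by 190 mm) begins 51 mm behind the grasp point.
Start: joints at [-51.933, 22.042, 0.453, 0, -68.411, -14.817], TCP at [0.247, -0.574, 0.223] pointing down, gripper open.
Joint ranges: [-179.83, 179.83], [-69.29, 118.12], [-61.27, 80.66], [-181.25, 117.63], [-171.15, -9.14], [-177.46, 177.46]. Speed limits (degrees/s): [159.86, 159.86, 180, 180, 180, 180].

### API

Orientations are given as a 3x3 rotation matrix whose columns are the frame's x, y, z axes.
In Python, from station import r, cams gives the robot as it stands. The module is installed in compiled form; this text tells all that it offers.
- The arm moves only by the shell command python3 -m handwheel 'ROWS'. ROWS is JSON, a list that holds one entry, the list of rows, each a list of 7 numbers: the turn, a rotation vector about the tool's x, y, z in units of 6 degrees (1.0 is 6 degrees), then the shift along the tool's x, y, z in m, then the finger opening in m, from 0 to 0.087. In form: [[[ax, ay, az, x, y, z, jaw], ...]]. A call has 1 to 12 rows; each row shifts and turns the commanded pose from where the row before left it, along the tool's axes as they then stand; what a row does not reach is not made up. A row lasts 1/10 s, in which the tool goes at most 50 mm and 8.59 degrees, less where a joint would pass 70% of its speed; a pose out of reach is approached as far as the arm can. A call with a gripper value outside its range is refused whole. The fingers move at their own pace and stop on an object; the grip force is fixed at half the most. Time passes only in rows, so rows that do not move let the fingers close. It gives the time, the measured TCP pose, the force, the opening and the grip force at its end, in the units of the state.
- r.sense(): the state, without advancing time (a new reading comes with each control period).
- cams.capture(name): name is "scene" or "side" or "wrist"; returns the picture (480x640x3 uint8, red, green, blue); there is no depth.
- cams.get_calibration(name): a dict with "camera_matrix" (3x3 intrinsics, pixels), "rvec" (rotation vector, rad) and "tvec" (3), from world to camera coordinates, as OpenCV has them; the wrist camera has in their place "T_tool_cam" (4x4, takes a point from camera to tool coordinates, whose origin is the TCP and whose axes are the flange's). Camera axes: x right, y down, z forward; pixel columns grow to the right and rows downward; lengths in m; the calibration is good to about 2 mm. A picture is of the moment at which its call begins: read the wrist's pose just before it. get_calibration takes no time and is no camera call.
- r.finish_job(): hands the job in; it is judged then, once.
The state is a dict: "time_s": time; "joints": joint angles; "joint_velocities": joint speeds; "effort": joint torques, N m; "tcp_pos": TCP position; "ee_rot": TCP orientation; "wrist_force": force on the tool from outside, world axes, zero at the start; "moment": the same for the moment, N m; "gripper_width": opening from 0.0 (shut) to 1.0 (fully open); "gripper_force": force on a finger pad.
Only numpy, scipy, OpenCV 4.12 (cv2) and the standard library are available. Lean on these libraries where they do the work, as an engineer would, in place of code of your own. Each camera call takes 0.05 s, during which the arm holds its last target. There are 200 camera calls.

## Working session

There is one attempt and no reset: what is moved stays moved. The work goes in short steps, Python scripts to look and compute and a shell command to move; the robot and the scene stay as the last step left them, time stands still between calls to the robot, and variables do not carry over. Pictures are saved under pics/ and viewed, at most 10 in all, crops included, and the job is handed in when it is done.

```bash
mkdir -p pics; python3 - <<'E'
from station import r,cams
import cv2
for n in("scene","side"):
    cv2.imwrite(f"pics/{n}0.png",cams.capture(n)[:,:,::-1])
    print(cams.get_calibration(n))
print(cams.get_calibration("wrist"))
s=r.sense();print(s)
E
```

```text
{'camera_matrix': array([[507.48437097,   0.        , 315.52547523],
       [  0.        , 507.48437097, 231.08316529],
       [  0.        ,   0.        ,   1.        ]]), 'rvec': array([ 1.86582633,  1.77831793, -0.61544675]), 'tvec': array([-0.00365574, -0.32849233,  1.31705932])}
{'camera_matrix': array([[454.31142757,   0.        , 316.8980669 ],
       [  0.        , 454.31142757, 229.10217564],
       [  0.        ,   0.        ,   1.        ]]), 'rvec': array([ 0.82699137, -2.47914935,  1.2183153 ]), 'tvec': array([0.37907282, 0.24563625, 0.93088831])}
{'camera_matrix': array([[419.3537698 ,   0.        , 319.00237011],
       [  0.        , 419.3537698 , 237.3306629 ],
       [  0.        ,   0.        ,   1.        ]]), 'T_tool_cam': array([[ 1.67899620e-04, -9.63398051e-01, -2.68074927e-01,
         7.40405942e-02],
       [ 9.99999859e-01,  2.96917377e-04, -4.40735088e-04,
         3.33823639e-04],
       [ 5.04199429e-04, -2.68074815e-01,  9.63397965e-01,
        -1.62221820e-01],
       [ 0.00000000e+00,  0.00000000e+00,  0.00000000e+00,
         1.00000000e+00]])}
{'time_s': 0.1, 'joints': array([-5.19339613e+01,  2.20875208e+01,  3.87682365e-01, -2.53825696e-02,
       -6.84116646e+01, -1.48182137e+01]), 'joint_velocities': array([0.03673577, 0.02912681, 0.06941138, 0.01808957, 0.04752408,
       0.05044679]), 'effort': array([-1.93551808e-03, -3.91688883e+01,  1.87933213e+01,  4.23204884e+00,
        1.34286174e-02, -9.58354804e-05]), 'tcp_pos': array([ 0.24651232, -0.57374416,  0.22155705]), 'ee_rot': array([[-9.18870633e-01, -3.94557971e-01, -8.75566787e-04],
       [-3.94558930e-01,  9.18868903e-01,  1.78612064e-03],
       [ 9.98029584e-05,  1.98667650e-03, -9.99998022e-01]]), 'wrist_force': array([-0.00543934, -0.00590779, -0.38505029]), 'moment': array([0.01357229, 0.05734983, 0.03167625]), 'gripper_force': 0.0, 'gripper_width': 0.9940529513946533}
```

View pics/scene0.png

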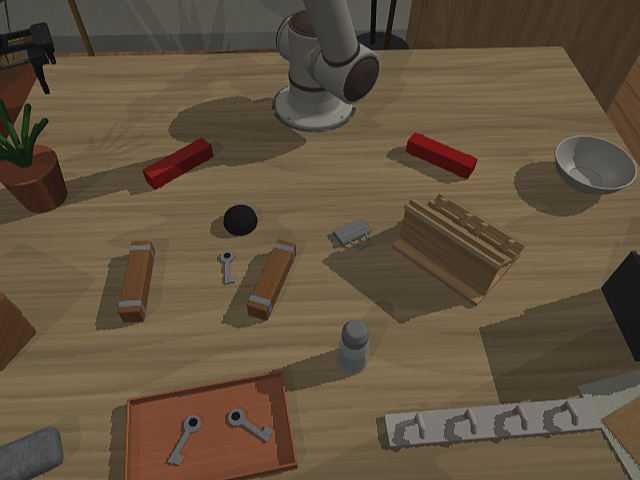

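View pics/side0.png

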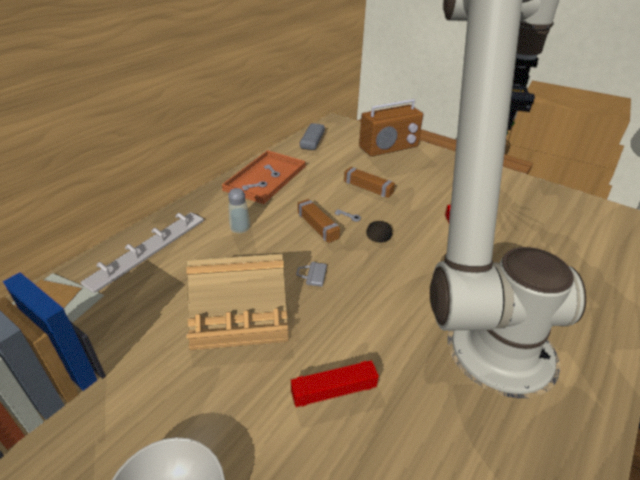

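The scene camera shows two wooden batons around (136,281) and (272,279), with the rack around (460,250). The side camera looks into the bed, whose lip is at about v=340. I'll enlarge both for corners.

```bash
python3 - <<'E'
import cv2
a=cv2.imread("pics/scene0.png");b=cv2.imread("pics/side0.png")
cv2.imwrite("pics/c1.png",cv2.resize(a[225:335,105:305],(800,440),interpolation=cv2.INTER_CUBIC))
cv2.imwrite("pics/c2.png",cv2.resize(b[245:355,175:305],(708,600),interpolation=cv2.INTER_CUBIC))
print(708/130,600/110)
E
```

```text
5.446153846153846 5.454545454545454
```

View pics/c1.png

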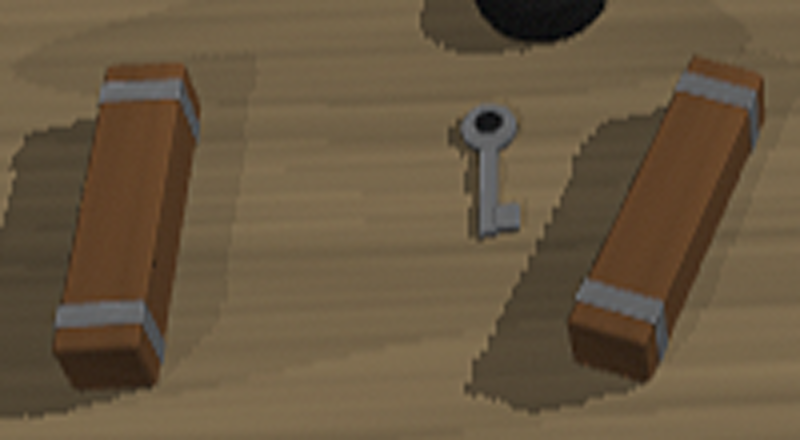

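View pics/c2.png

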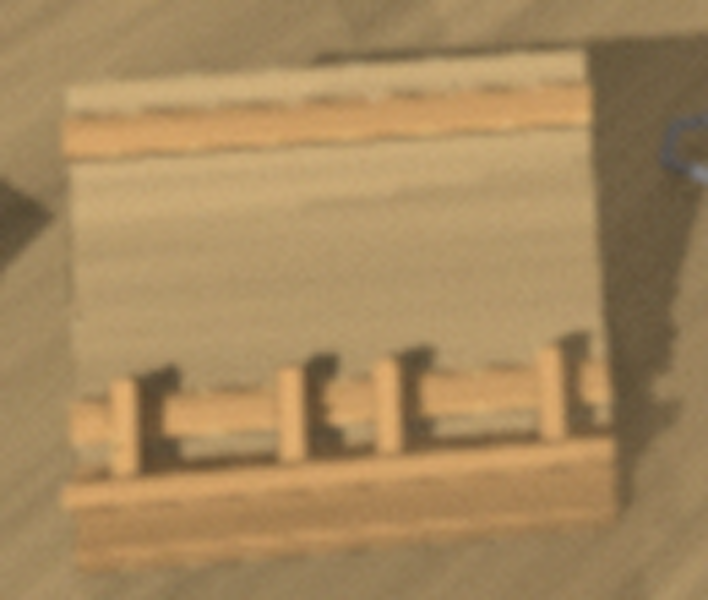

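Crop 1: baton tops have corners at crop pixels (107,68),(185,65),(143,347),(55,350) and (693,57),(763,78),(660,342),(570,322). Crop 2: four cheek ends at v of about 345–378, the lip's top inner edge runs (62,487)–(612,440), and the board's upper edge runs (68,87)–(585,50). Next I'll fit poses to these.

```bash
cat > h.py <<'E'
from station import r,cams
import numpy as np,cv2
from scipy.optimize import least_squares
from scipy.spatial.transform import Rotation as R
C={n:cams.get_calibration(n) for n in("scene","side")}
def proj(n,P):
    c=C[n];return cv2.projectPoints(np.array(P,float),c["rvec"],c["tvec"],c["camera_matrix"],None)[0][:,0]
def bedT(p):
    x,y,z,yaw=p; return R.from_euler("ZY",[yaw,-np.radians(40)]).as_matrix(),np.array([x,y,z])
E
python3 - <<'E'
from h import *
for n in C:
    c=C[n];print(n,"campos",-cv2.Rodrigues(c["rvec"])[0].T@c["tvec"])
for nm,q in dict(A=[(107,68),(185,65),(143,347),(55,350)],B=[(693,57),(763,78),(660,342),(570,322)]).items():
    q=np.array(q)/4+[105,225]
    M=np.array([[-80,19],[-80,-19],[80,-19],[80,19]])/1e3  # order tried with +/-y
    best=None
    for sy in(1,-1):
      for y0 in np.arange(0,6.3,.5):
        def P(p): return np.c_[(M*[1,sy])@R.from_euler("Z",p[2]).as_matrix()[:2,:2].T+p[:2],np.full(4,.038)]
        s=least_squares(lambda p:(proj("scene",P(p))-q).ravel(),[.5,0,y0])
        if best is None or s.cost<best.cost:best=s
    print(nm,best.x[:2],np.degrees(best.x[2])%180,np.round(best.fun,1))
L=[(150,100,-10,68,87),(150,-100,-10,585,50),(0,100,20,62,487),(0,-100,20,612,440),
(135,100,0,62,120),(135,-100,0,590,85)]
for yc,(u,v) in zip((77.5,17.5,-17.5,-77.5),((112,378),(280,366),(375,358),(540,345))):
    L+=[(35,yc+5,18,u,v),(35,yc-5,18,u+24,v)]
L=np.array(L,float);B=L[:,:3]/1e3;q=L[:,3:]/[5.446,5.4545]+[175,245]
def res(p):
    Rm,t=bedT(p);return (proj("side",B@Rm.T+t)-q).ravel()
best=min((least_squares(res,[.5,-.3,.04,y]) for y in np.arange(0,6.3,.7)),key=lambda s:s.cost)
print(best.x,np.degrees(best.x[3]),np.round(best.fun.reshape(-1,2),1).tolist())
Rm,t=bedT(best.x)
print(np.round(proj("scene",np.array([[150,100,-10],[150,-100,-10],[0,100,20],[0,-100,20]])/1e3@Rm.T+t)))
E
```

```text
scene campos [ 1.07863494 -0.05910525  0.82196049]
side campos [-0.02835131  0.70206901  0.75952731]
A [ 0.53993226 -0.35613049] 1.9471726641019105 [-0.2 -0.8  0.2 -1.2  0.1  0.4 -0.1  1.2]
B [ 0.54732551 -0.10263971] 160.5435019111605 [-0.2 -1.1  0.8 -1.9 -1.4  1.4  0.8  1. ]
[ 0.44646244  0.3025346   0.02619129 -0.81104252] -46.46931337498476 [[-0.0, -0.5], [0.3, -0.2], [0.2, -0.6], [0.7, -0.6], [0.4, -0.0], [-0.1, -0.3], [-0.2, 0.7], [0.5, 0.3], [-0.5, 0.4], [0.1, -0.0], [-0.4, 0.4], [0.2, 0.0], [-0.8, 0.4], [-0.3, 0.0]]
[[499. 266.]
 [405. 205.]
 [524. 247.]
 [438. 194.]]
```

```bash
python3 -m handwheel '[[[0,0,0,-0.036,0.0085,0,0.087],[0,0,0,-0.036,0.0085,0,0.087],[0,0,0,-0.036,0.0085,0,0.087],[0,0,0,-0.036,0.0085,0,0.087],[0,0,0,-0.036,0.0085,0,0.087],[0,0,0,-0.036,0.0085,0,0.087],[0,0,0,-0.036,0.0085,0,0.087],[0,0,0,-0.036,0.0085,0,0.087],[0,0,0,-0.036,0.0085,0,0.087],[0,0,0,-0.034,0.0085,0,0.087]]]' && python3 -m handwheel '[[[0,0,1.18,0,0,0,0.087],[0,0,1.18,0,0,0,0.087],[0,0,1.18,0,0,0,0.087],[0,0,0,0,0,0,0.087],[0,0,0,0,0,0,0.087]]]'
python3 - <<'E'
from h import *
s=r.sense();np.savez("w1.npz",p=s["tcp_pos"],R=s["ee_rot"])
w=cams.capture("wrist")[:,:,::-1]
a=cv2.imread("pics/scene0.png")
c=cv2.resize(a[180:315,380:540],(640,540),interpolation=cv2.INTER_CUBIC)
cv2.imwrite("pics/w1.png",np.hstack([cv2.resize(w,(400,300)),cv2.resize(c,(400,338))[:300]]))
cv2.imwrite("pics/c3.png",c);cv2.imwrite("pics/w1f.png",w)
E
```

```text
time_s: 1.1
tcp_pos: [0.5431, -0.3535, 0.222]
ee_rot: [[-0.919, -0.395, -0.001], [-0.395, 0.919, 0.001], [0.001, 0.001, -1.0]]
wrist_force: [0.2, 0.2, -0.1]
gripper_width: 1.002
gripper_force: 0.0
time_s: 1.6
tcp_pos: [0.5419, -0.3547, 0.2221]
ee_rot: [[-0.999, -0.038, -0.001], [-0.038, 0.999, 0.0], [0.001, 0.0, -1.0]]
wrist_force: [0.8, -0.6, 0.7]
gripper_width: 0.998
gripper_force: 0.0
```

View pics/w1f.png

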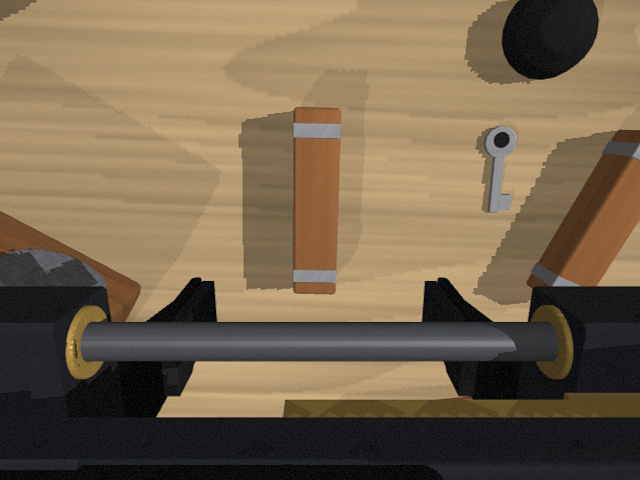

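View pics/c3.png

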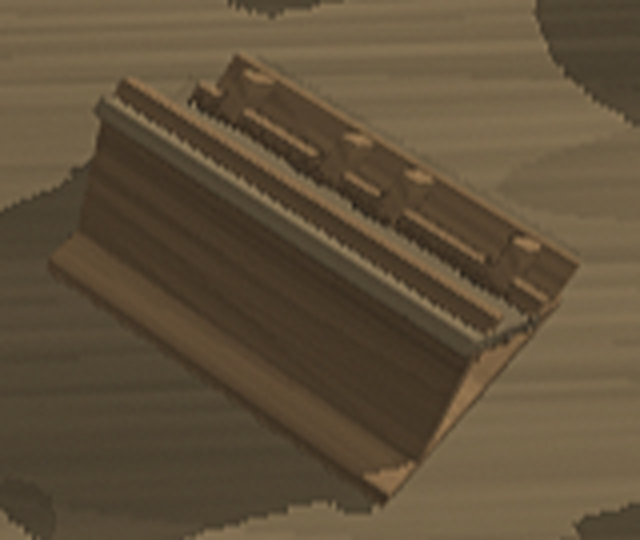

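Wrist view: baton A's top corners are at (294,107),(341,108),(335,293),(293,293). Scene crop of the rack: the board's upper edge runs (100,100)–(475,348) and the rail's top edge runs (125,80)–(500,318), both matching the predicted fit. I'll refine with both.

```bash
cat >> h.py <<'E'
W=cams.get_calibration("wrist")
def projw(P,p,Rt):
    T=W["T_tool_cam"];Q=((np.array(P)-p)@Rt-T[:3,3])@T[:3,:3]
    K=W["camera_matrix"];return Q[:,:2]/Q[:,2:]*K[0,0]+K[:2,2]
M4=np.array([[-80,-19],[-80,19],[80,19],[80,-19]])/1e3
def fitw(q,p,Rt,x0):
    P=lambda v:np.c_[M4@R.from_euler("Z",v[2]).as_matrix()[:2,:2].T+v[:2],np.full(4,.038)]
    return least_squares(lambda v:(projw(P(v),p,Rt)-q).ravel(),x0)
def go(tp,TR):
    """rows from present pose: shift in the tool's present axes, then turn in units of 6 deg"""
    s=r.sense();p,Rt=s["tcp_pos"],s["ee_rot"]
    d=Rt.T@(np.array(tp)-p);v=np.degrees(R.from_matrix(Rt.T@TR).as_rotvec())/6
    print("shift",np.round(d,4),"turn",np.round(v,3),"|turn|deg",round(np.linalg.norm(v)*6,1))
E
python3 - <<'E'
from h import *
z=np.load("w1.npz")
for o in ([0,1,2,3],[3,2,1,0],[2,3,0,1],[1,0,3,2]):
    q=np.array([(294,107),(341,108),(335,293),(293,293)],float)[o]
    s=fitw(q,z["p"],z["R"],[.54,-.356,.03]);
    if s.cost<50:print(s.x,np.degrees(s.x[2]),np.round(s.fun,1))
L=[(150,100,-10,68,87),(150,-100,-10,585,50),(0,100,20,62,487),(0,-100,20,612,440),(135,100,0,62,120),(135,-100,0,590,85)]
for yc,(u,v) in zip((77.5,17.5,-17.5,-77.5),((112,378),(280,366),(375,358),(540,345))):
    L+=[(35,yc+5,18,u,v),(35,yc-5,18,u+24,v)]
L=np.array(L,float);B=L[:,:3]/1e3;q=L[:,3:]/[5.446,5.4545]+[175,245]
S=np.array([(150,100,-10,475,348),(150,-100,-10,100,100),(135,100,0,500,318),(135,-100,0,125,80)],float)
B2=S[:,:3]/1e3;q2=S[:,3:]/4+[380,180]
def res(p):
    Rm,t=bedT(p);return np.r_[(proj("side",B@Rm.T+t)-q).ravel(),(proj("scene",B2@Rm.T+t)-q2).ravel()]
s=least_squares(res,[.4465,.3025,.026,-.811]);print(s.x,np.degrees(s.x[3]),np.round(s.fun[-8:],1),abs(s.fun[:-8]).max())
np.save("bed.npy",s.x)
Rm,t=bedT(s.x);print(t+Rm@[.08,.0475,.019],t+Rm@[.08,-.0475,.019])
E
```

```text
[ 0.5370263  -0.35774151  0.01749806] 1.0025650084521986 [-0.6 -1.1  0.6 -1.1  0.3  1.8 -0.3  1. ]
[ 0.5370263  -0.35774151  3.15909071] 181.00256496300892 [ 0.3  1.8 -0.3  1.  -0.6 -1.1  0.6 -1.1]
[ 0.4461561   0.30301649  0.0267222  -0.81014158] -46.417693342627544 [ 0.4 -1.2 -0.1 -0.3 -0.7  0.7 -0.7  0.3] 0.907286381438098
[0.51439344 0.30021681 0.09270005] [0.44557689 0.2347242  0.09270005]
```

```bash
python3 -m handwheel '[[[0,0,0.2,0.005,-0.003,0.04,0.087],[0,0,0,0,0,0.045,0.087],[0,0,0,0,0,0.045,0.087],[0,0,0,0,0,0.045,0.087],[0,0,0,0,0,0.03,0.087],[0,0,0,0,0,0.012,0.087],[0,0,0,0,0,0,0.087],[0,0,0,0,0,0,0.087]]]'; python3 -c "
from h import *
s=r.sense();print(s['moment'],s['joints'])"
python3 -m handwheel '[[[0,0,0,0,0,0,0.02],[0,0,0,0,0,0,0.02],[0,0,0,0,0,0,0.02],[0,0,0,0,0,0,0.02],[0,0,0,0,0,0,0.02],[0,0,0,0,0,0,0.02]]]'; python3 -m handwheel '[[[0,0,0,0,0,-0.02,0.02],[0,0,0,0,0,-0.03,0.02],[0,0,0,0,0,-0.03,0.02],[0,0,0,0,0,-0.03,0.02],[0,0,0,0,0,-0.03,0.02],[0,0,0,0,0,-0.02,0.02],[0,0,0,0,0,0,0.02],[0,0,0,0,0,0,0.02],[0,0,0,0,0,0,0.02],[0,0,0,0,0,0,0.02]]]'; python3 -c "
from h import *
s=r.sense();print(s['moment'],s['wrist_force'])"
```

```text
time_s: 2.45
tcp_pos: [0.5384, -0.3587, 0.0071]
ee_rot: [[-1.0, -0.015, 0.002], [-0.015, 1.0, -0.001], [-0.002, -0.002, -1.0]]
wrist_force: [0.2, 0.2, 0.7]
gripper_width: 1.0
gripper_force: 0.0
[-0.03494634 -0.02847334  0.01447087] [-1.93517365e+01  3.61128646e+01 -9.89236743e+00  4.76368940e-02
 -4.38333297e+01 -6.98156772e+01]
time_s: 3.05
tcp_pos: [0.5372, -0.358, 0.0056]
ee_rot: [[-1.0, -0.014, 0.0], [-0.014, 1.0, -0.0], [-0.0, -0.0, -1.0]]
wrist_force: [1.1, -0.3, -0.4]
gripper_width: 0.536
gripper_force: 0.0
time_s: 4.05
tcp_pos: [0.5363, -0.3575, 0.1632]
ee_rot: [[-1.0, -0.014, -0.004], [-0.014, 1.0, 0.002], [0.004, 0.002, -1.0]]
wrist_force: [-0.3, -1.1, -4.8]
gripper_width: 0.435
gripper_force: 30.0
[-0.03218419 -0.09028288 -0.03031164] [-0.34038583 -1.07692471 -4.75388179]
```

```bash
for i in 1 2 3 4 5; do python3 -m handwheel '[[[0,0,0,0,0,0,0.02],[0,0,0,0,0,0,0.02]]]' >/dev/null; python3 -c "
from h import *
s=r.sense();print(s['moment'],s['wrist_force'],s['effort'])"; done; python3 - <<'E'
from h import *
cv2.imwrite("pics/w2.png",cams.capture("wrist")[:,:,::-1])
s=r.sense();print(s['joints'])
E
```

```text
[-0.02479622 -0.12302361 -0.00741689] [-0.37803727  0.10673568 -3.49965138] [-4.11809058e-03 -4.41589272e+01  1.91257274e+01  4.58686173e+00
 -1.61245172e-01 -3.39143016e-04]
[ 0.02437519 -0.09206242  0.03715168] [ 0.18912652 -0.33205904 -3.10599091] [-8.77044149e-04 -4.41677785e+01  1.91919762e+01  4.60011274e+00
 -1.54254315e-01 -7.76511911e-05]
[-0.03528516 -0.09332691  0.00314879] [ 0.34756286  0.43421513 -4.57551195] [ 1.80663505e-04 -4.42310965e+01  1.92223817e+01  4.60609496e+00
 -1.52959954e-01  3.70420452e-06]
[ 0.0017605  -0.15289814  0.01073029] [ 0.38090066 -0.87544978 -4.04945731] [ 6.33940799e-04 -4.42638052e+01  1.92290944e+01  4.60749373e+00
 -1.53302397e-01 -2.64600527e-05]
[ 0.01901619 -0.06073494  0.01026437] [-0.62124797 -0.66755772 -4.08030524] [-2.44616632e-05 -4.42715371e+01  1.92285991e+01  4.60758850e+00
 -1.53588918e-01 -3.71559406e-05]
[-1.93453352e+01  2.64061291e+01 -1.06572385e+00 -9.77967882e-04
 -6.25332761e+01 -6.98426152e+01]
```

View pics/w2.png

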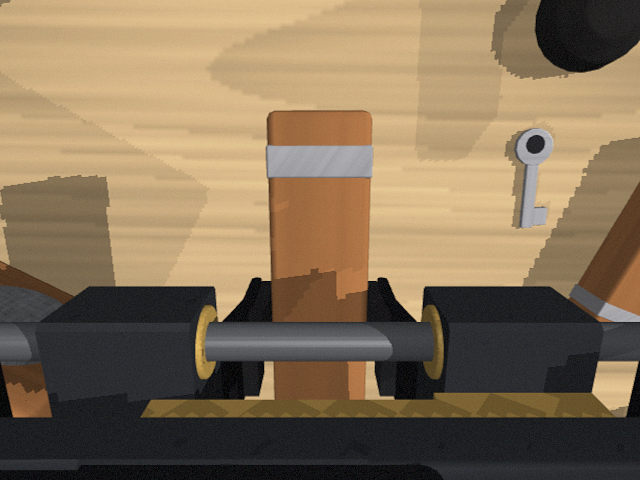

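The wrist view shows the camera-side (tool +x) end of baton A dipped: its end edge at v≈111 is 104 px wide, where a level bar would be 129 px. So the bar has pivoted about 20° in the pads toward tool +x. That agrees with the My of about −0.1 N m, so that end is the heavy one. Now I'll carry it over, with tool +x pointing downhill.

```bash
cat >> h.py <<'E'
Rb,tb=bedT(np.load("bed.npy"))
def toolR(th,flip=1):
    """tool x downhill (flip=1) or uphill(-1), bar dipping th deg (in tool) toward the low end -> tool tilt 40-th"""
    a=np.radians(40-th);h=np.array([-Rb[0,0],-Rb[1,0],0]);h/=np.linalg.norm(h);u=np.array([0,0,1.])
    xd=h*np.cos(a)-u*np.sin(a); z=-(u*np.cos(a)+h*np.sin(a)); x=xd*flip
    return np.c_[x,np.cross(z,x),z]
def pocket(y,x=.08,z=.019): return tb+Rb@[x,y,z]
E
python3 - <<'E'
from h import *
T=toolR(40);print(T)
c=pocket(-.0475);print(c)
go([c[0],c[1],.25],T)
# tilt estimate
def res(v):
    th,xc=v;pts=[]
    for y in(-.019,.019):
        pts.append([xc+.0785*np.cos(th)+.019*np.sin(th),y,-.0134+.0785*np.sin(th)-.019*np.cos(th)])
    s=r.sense();return (projw(np.array(pts)@np.eye(3),np.zeros(3),np.eye(3))-[(268,112),(373,112)]).ravel()
s=least_squares(res,[.3,0]);print(np.degrees(s.x[0]),s.x[1],s.fun)
E
```

```text
[[-0.68939588  0.72438479 -0.        ]
 [ 0.72438479  0.68939588 -0.        ]
 [ 0.         -0.         -1.        ]]
[0.44557689 0.2347242  0.09270005]
shift [ 0.0832  0.5939 -0.0845] turn [ 0.000e+00 -1.000e-03  7.872e+00] |turn|deg 47.2
20.39526673744807 -0.003107824016725367 [-1.33542662 -0.00914549 -1.33506545  0.00845918]
```

```bash
python3 -m handwheel '[[[0,0,0,0,0,-0.028,0.02],[0,0,0,0,0,-0.028,0.02],[0,0,0,0,0,-0.028,0.02],[0,0,0,0.0055,0.03,0,0.02],[0,0,0,0.0055,0.04,0,0.02],[0,0,0,0.0055,0.04,0,0.02],[0,0,0,0.0055,0.04,0,0.02],[0,0,0,0.0055,0.04,0,0.02],[0,0,0,0.0055,0.04,0,0.02],[0,0,0,0.0055,0.04,0,0.02],[0,0,0,0.0055,0.04,0,0.02],[0,0,0,0.0055,0.04,0,0.02]]]' && python3 -m handwheel '[[[0,0,0,0.0055,0.04,0,0.02],[0,0,0,0.0055,0.04,0,0.02],[0,0,0,0.0055,0.04,0,0.02],[0,0,0,0.0055,0.04,0,0.02],[0,0,0,0.0055,0.04,0,0.02],[0,0,0,0.0055,0.044,0,0.02],[0,0,0,0,0.03,0,0.02]]]' && python3 -m handwheel '[[[0,0,0.787,0,0,0,0.02],[0,0,0.787,0,0,0,0.02],[0,0,0.787,0,0,0,0.02],[0,0,0.787,0,0,0,0.02],[0,0,0.787,0,0,0,0.02],[0,0,0.787,0,0,0,0.02],[0,0,0.787,0,0,0,0.02],[0,0,0.787,0,0,0,0.02],[0,0,0.787,0,0,0,0.02],[0,0,0.787,0,0,0,0.02],[0,0,0,0,0,0,0.02],[0,0,0,0,0,0,0.02]]]'
python3 - <<'E'
from h import *
c=pocket(-.0475)
print("J",r.sense()["joints"])
go([c[0],c[1],.25],toolR(40))
cv2.imwrite("pics/w3.png",cams.capture("wrist")[:,:,::-1])
E
```

```text
time_s: 6.3
tcp_pos: [0.4823, -0.0072, 0.25]
ee_rot: [[-1.0, -0.014, 0.001], [-0.014, 1.0, 0.0], [-0.001, 0.0, -1.0]]
wrist_force: [1.1, 0.6, -4.0]
gripper_width: 0.432
gripper_force: 30.0
time_s: 7.0
tcp_pos: [0.4451, 0.2672, 0.25]
ee_rot: [[-1.0, -0.016, 0.001], [-0.016, 1.0, 0.001], [-0.001, 0.001, -1.0]]
wrist_force: [1.3, -0.6, -4.3]
gripper_width: 0.43
gripper_force: 30.0
time_s: 8.2
tcp_pos: [0.4654, 0.2448, 0.2484]
ee_rot: [[-0.717, 0.697, -0.027], [0.696, 0.717, 0.027], [0.038, 0.001, -0.999]]
wrist_force: [0.8, -0.2, -3.9]
gripper_width: 0.432
gripper_force: 30.0
J [  44.09029665   11.63955388   -9.6497282    -2.33629236  -68.73703638
 -177.40697064]
shift [ 0.0073 -0.021  -0.0013] turn [ 0.002 -0.363  0.375] |turn|deg 3.1
```

View pics/w3.png

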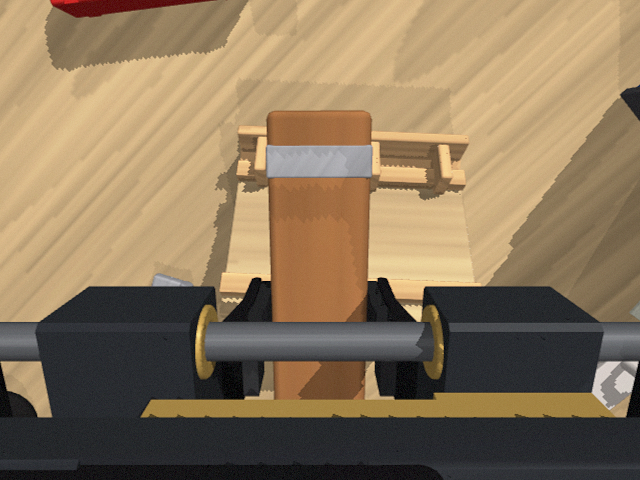

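The wrist view shows the bar over the rack, its dip unchanged (edge 111, band 146–178). But joint 6 is at its range end (−177.4°), so tool +x can't point downhill. The arm needs tool −x downhill, with the heavy end at tool −x. I'll lay A back level on its old spot and regrasp it with the hand turned by half a turn.

```bash
python3 -m handwheel '[[[0,0,-0.9,0,0,0,0.02],[0,0,-0.9,0,0,0,0.02],[0,0,-0.9,0,0,0,0.02],[0,0,-0.9,0,0,0,0.02],[0,0,-0.9,0,0,0,0.02],[0,0,-0.9,0,0,0,0.02],[0,0,-0.9,0,0,0,0.02],[0,0,-0.9,0,0,0,0.02],[0,0,0,0,0,0,0.02]]]'
python3 - <<'E'
from h import *
T=R.from_euler("Z",181,degrees=True).as_matrix()@np.diag([1,-1,-1])
go([.537,-.3577,.2],T)
T=T@R.from_euler("Y",20.4,degrees=True).as_matrix()
go([.537,-.3577,.2],T)
E
```

```text
time_s: 9.15
tcp_pos: [0.4649, 0.2456, 0.2485]
ee_rot: [[-1.0, 0.015, -0.026], [0.015, 1.0, 0.028], [0.027, 0.027, -0.999]]
wrist_force: [-0.8, -0.0, -4.0]
gripper_width: 0.433
gripper_force: 30.0
shift [-0.0823 -0.6032  0.03  ] turn [ 0.263 -0.251 -0.311] |turn|deg 2.9
shift [-0.0823 -0.6032  0.03  ] turn [ 0.316  3.148 -0.261] |turn|deg 19.0
```

```bash
python3 -m handwheel '[[[0,0,0,-0.0055,-0.03,0.002,0.02],[0,0,0,-0.0055,-0.04,0.002,0.02],[0,0,0,-0.0055,-0.04,0.002,0.02],[0,0,0,-0.0055,-0.04,0.002,0.02],[0,0,0,-0.0055,-0.04,0.002,0.02],[0,0,0,-0.0055,-0.04,0.002,0.02],[0,0,0,-0.0055,-0.04,0.002,0.02],[0,0,0,-0.0055,-0.04,0.002,0.02],[0,0,0,-0.0055,-0.04,0.002,0.02],[0,0,0,-0.0055,-0.04,0.002,0.02],[0,0,0,-0.0055,-0.04,0.002,0.02],[0,0,0,-0.0055,-0.04,0.002,0.02]]]' && python3 -m handwheel '[[[0,0,0,-0.0055,-0.04,0.002,0.02],[0,0,0,-0.0055,-0.04,0.002,0.02],[0,0,0,-0.0055,-0.04,0.002,0.02],[0,0,0,0,-0.013,0,0.02],[0.08,0.787,-0.065,0,0,0,0.02],[0.08,0.787,-0.065,0,0,0,0.02],[0.08,0.787,-0.065,0,0,0,0.02],[0.08,0.787,-0.065,0,0,0,0.02],[0,0,0,0,0,0,0.02],[0,0,0,0,0,0,0.02]]]'
python3 - <<'E'
from h import *
T=R.from_euler("Z",181,degrees=True).as_matrix()@np.diag([1,-1,-1])@R.from_euler("Y",20.4,degrees=True).as_matrix()
s=r.sense();Rt=s["ee_rot"];print(np.round(Rt,3))
cz=(s["tcp_pos"]+Rt@[-.002,0,-.0134]);print("bar centre",cz)
go([.537,-.3577,.2],T)
d=Rt.T@([.537,-.3577,.0205]-cz);print("down shift",d)
E
```

```text
time_s: 10.35
tcp_pos: [0.5231, -0.2262, 0.21]
ee_rot: [[-1.0, 0.018, -0.026], [0.017, 0.999, 0.027], [0.026, 0.027, -0.999]]
wrist_force: [0.7, -0.5, -4.1]
gripper_width: 0.432
gripper_force: 30.0
time_s: 11.35
tcp_pos: [0.5376, -0.3572, 0.1992]
ee_rot: [[-0.937, -0.016, -0.348], [-0.015, 1.0, -0.006], [0.348, -0.0, -0.938]]
wrist_force: [-0.5, -0.5, -3.3]
gripper_width: 0.434
gripper_force: 30.0
[[-0.937 -0.016 -0.348]
 [-0.015  1.    -0.006]
 [ 0.348 -0.    -0.938]]
bar centre [ 0.54415664 -0.35706089  0.21105327]
shift [ 0.0009 -0.0005 -0.0005] turn [ 0.001  0.008 -0.011] |turn|deg 0.1
down shift [-0.05954983 -0.00046999  0.18115124]
```

```bash
python3 -m handwheel '[[[0,0,0,-0.0118,0,0.0319,0.02],[0,0,0,-0.0118,0,0.0319,0.02],[0,0,0,-0.0118,0,0.0319,0.02],[0,0,0,-0.0118,0,0.0319,0.02],[0,0,0,-0.0118,0,0.0319,0.02],[0,0,0,-0.0035,0,0.0094,0.02],[0,0,0,-0.0018,0,0.0047,0.02],[0,0,0,0,0,0,0.02],[0,0,0,0,0,0,0.02]]]' && python3 -m handwheel '[[[0,0,0,-0.0018,0,0.0047,0.02],[0,0,0,-0.0005,0,0.0014,0.02],[0,0,0,0,0,0,0.02],[0,0,0,0,0,0,0.02]]]'
```

```text
time_s: 12.25
tcp_pos: [0.5357, -0.3584, 0.0238]
ee_rot: [[-0.936, -0.017, -0.351], [-0.015, 1.0, -0.009], [0.351, -0.003, -0.936]]
wrist_force: [-6.2, 6.9, 22.8]
gripper_width: 0.434
gripper_force: 30.0
time_s: 12.65
tcp_pos: [0.5368, -0.3584, 0.0218]
ee_rot: [[-0.937, -0.019, -0.35], [-0.016, 1.0, -0.011], [0.35, -0.005, -0.937]]
wrist_force: [-6.3, 11.5, 37.2]
gripper_width: 0.437
gripper_force: 30.1
```

Contact came 15 mm early, so I'll back off a little and check the dip in code, by the band edges in the wrist picture.

```bash
python3 -m handwheel '[[[0,0,0,0.0018,0,-0.0047,0.02],[0,0,0,0.0018,0,-0.0047,0.02],[0,0,0,0.001,0,-0.003,0.02],[0,0,0,0,0,0,0.02]]]'; cat >> h.py <<'E'
def edges(img,u=320):
    """rows where steel band (grey) lies in column strip, and the wood's first row"""
    b=img[:,u-6:u+7].astype(float).mean(1);sat=b[:,0]-b[:,2]   # red-blue
    wood=np.where(sat>75)[0];return wood[:1],[int(i) for i in np.where((sat[60:290]<25))[0]+60]
E
python3 - <<'E'
from h import *
for f in("w2","w3"):
    w,g=edges(cv2.imread(f"pics/{f}.png")[:,:,::-1]);print(f,w,g[:1],g[-1:])
im=cams.capture("wrist");cv2.imwrite("pics/w4.png",im[:,:,::-1]);w,g=edges(im);print(w,g[:1],g[-1:])
s=r.sense();print(s["tcp_pos"],s["wrist_force"],s["moment"])
b=im[:300:10,314:327].mean(1);print(b.astype(int).tolist())
E
```

```text
time_s: 13.05
tcp_pos: [0.5373, -0.3584, 0.022]
ee_rot: [[-0.938, -0.016, -0.346], [-0.014, 1.0, -0.007], [0.346, -0.001, -0.938]]
wrist_force: [1.6, 0.1, 0.3]
gripper_width: 0.43
gripper_force: 30.0
w2 [0] [146] [177]
w3 [0] [146] [177]
[0] [143] [170]
[ 0.53731028 -0.35843842  0.0219876 ] [0.49699198 0.65068502 1.4049212 ] [ 0.21975775 -0.88827828 -0.15478848]
[[220, 189, 140], [214, 182, 134], [207, 175, 130], [203, 173, 129], [210, 178, 133], [215, 184, 135], [200, 170, 126], [188, 161, 119], [195, 166, 124], [196, 166, 125], [195, 167, 126], [194, 166, 124], [168, 112, 68], [168, 112, 69], [169, 114, 69], [164, 164, 167], [168, 167, 171], [142, 141, 145], [168, 113, 69], [168, 112, 68], [167, 113, 68], [166, 112, 67], [167, 113, 68], [167, 113, 68], [167, 113, 68], [167, 112, 68], [167, 112, 67], [168, 113, 68], [168, 113, 69], [167, 111, 67]]
```

```bash
python3 - <<'E'
from h import *
for f in("w1f","w2","w4"):
    im=cv2.imread(f"pics/{f}.png")[:,:,::-1].astype(float)
    sat=im[:,:,0]/(im[:,:,2]+1)
    for v in range(100,290,12):
        m=np.where((sat[v]>1.9))[0];m=m[(m>240)&(m<400)]
        if len(m):print(f,v,m.min(),m.max(),m.max()-m.min()+1)
    c=sat[:,310:330].mean(1);print(f,[int(i) for i in range(60,290) if (c[i]>1.9)!=(c[i-1]>1.9)])
E
```

```text
w1f 112 294 340 47
w1f 148 294 339 46
w1f 160 294 339 46
w1f 172 294 338 45
w1f 184 294 338 45
w1f 196 294 337 44
w1f 208 293 337 45
w1f 220 293 337 45
w1f 232 294 336 43
w1f 244 293 336 44
w1f 256 294 336 43
w1f 268 294 335 42
w1f [108, 123, 138, 270, 283]
w2 112 271 367 97
w2 124 267 371 105
w2 136 267 371 105
w2 184 269 369 101
w2 196 269 369 101
w2 208 270 369 100
w2 220 270 368 99
w2 232 270 368 99
w2 244 271 368 98
w2 256 271 367 97
w2 268 271 367 97
w2 280 272 367 96
w2 [111, 145, 178]
w4 124 273 366 94
w4 136 273 366 94
w4 172 277 362 86
w4 184 272 366 95
w4 196 272 366 95
w4 208 272 366 95
w4 220 272 367 96
w4 232 272 367 96
w4 244 272 367 96
w4 256 272 367 96
w4 268 272 367 96
w4 280 271 367 97
w4 [116, 143, 172]
```

The widths show the bar wasn't dipped 20°. I lifted before the fingers had fully closed, so it was held low, only about 2° off level. It now lies flat on the table (dip equals the tool tilt). The My of −0.10 N m still gives heavy toward world −x. I'll release, raise, and turn the hand half a turn.

```bash
python3 -m handwheel '[[[0,0,0,0,0,0,0.087],[0,0,0,0,0,0,0.087],[0,0,0,0,0,0,0.087],[0,0,0,0,0,0,0.087],[0,0,0,0,0,0,0.087],[0,0,0,0,0,0,0.087],[0,0,0,0,0,0,0.087]]]' && python3 -m handwheel '[[[0,0,0,0,0,-0.02,0.087],[0,0,0,0,0,-0.045,0.087],[0,0,0,0,0,-0.045,0.087],[0,0,0,0,0,-0.045,0.087],[0,0,0,0,0,-0.035,0.087],[0,-0.85,0,0,0,0,0.087],[0,-0.85,0,0,0,0,0.087],[0,-0.85,0,0,0,0,0.087],[0,-0.85,0,0,0,0,0.087],[0,0,-1.25,0,0,0,0.087],[0,0,-1.25,0,0,0,0.087],[0,0,-1.25,0,0,0,0.087]]]' && python3 -m handwheel '[[[0,0,-1.25,0,0,0,0.087],[0,0,-1.25,0,0,0,0.087],[0,0,-1.25,0,0,0,0.087],[0,0,-1.25,0,0,0,0.087],[0,0,-1.25,0,0,0,0.087],[0,0,-1.25,0,0,0,0.087],[0,0,-1.25,0,0,0,0.087],[0,0,-1.25,0,0,0,0.087],[0,0,-1.25,0,0,0,0.087],[0,0,-1.25,0,0,0,0.087]]]' && python3 -m handwheel '[[[0,0,-1.25,0,0,0,0.087],[0,0,-1.25,0,0,0,0.087],[0,0,-1.25,0,0,0,0.087],[0,0,-1.25,0,0,0,0.087],[0,0,-1.25,0,0,0,0.087],[0,0,-1.25,0,0,0,0.087],[0,0,-1.25,0,0,0,0.087],[0,0,-1.25,0,0,0,0.087],[0,0,-1.25,0,0,0,0.087],[0,0,-1.25,0,0,0,0.087],[0,0,0,0,0,0,0.087]]]'
python3 - <<'E'
from h import *
T=R.from_euler("Z",1,degrees=True).as_matrix()@np.diag([1,-1,-1])
go([.537,-.3577,.2],T);s=r.sense();print(s["joints"])
cv2.imwrite("pics/w5.png",cams.capture("wrist")[:,:,::-1])
E
```

```text
time_s: 13.8
tcp_pos: [0.5367, -0.3582, 0.0215]
ee_rot: [[-0.937, -0.016, -0.349], [-0.015, 1.0, -0.006], [0.349, -0.001, -0.937]]
wrist_force: [-0.2, -0.4, -0.5]
gripper_width: 0.959
gripper_force: 0.0
time_s: 15.0
tcp_pos: [0.6025, -0.3569, 0.2]
ee_rot: [[-0.915, -0.402, 0.0], [-0.402, 0.915, -0.001], [0.0, -0.001, -1.0]]
wrist_force: [0.4, 0.2, 0.2]
gripper_width: 1.001
gripper_force: 0.0
time_s: 16.0
tcp_pos: [0.6028, -0.3569, 0.1996]
ee_rot: [[0.152, -0.988, -0.0], [-0.988, -0.152, -0.0], [0.0, 0.0, -1.0]]
wrist_force: [0.1, -0.2, -0.3]
gripper_width: 1.0
gripper_force: 0.0
time_s: 17.1
tcp_pos: [0.6028, -0.3569, 0.1996]
ee_rot: [[0.993, -0.115, -0.0], [-0.115, -0.993, -0.0], [-0.0, 0.0, -1.0]]
wrist_force: [0.8, 0.3, 0.1]
gripper_width: 1.0
gripper_force: 0.0
shift [-0.0653  0.0084 -0.0004] turn [ 0.004  0.004 -1.263] |turn|deg 7.6
[-1.74250863e+01  3.03008230e+01  1.05738914e+01  3.42321858e-02
 -7.02905536e+01  1.00833167e+02]
```

```bash
python3 -m handwheel '[[[0,0,0,-0.03,0.004,0,0.087],[0,0,0,-0.035,0.004,-0.02,0.087],[0,0,-1.26,0,0,0,0.087],[0,0,0,0,0,0,0.087],[0,0,0,0,0,0,0.087]]]'
cat >> h.py <<'E'
def rect(im):
    f=im.astype(float);m=((f[:,:,0]/(f[:,:,2]+1)>1.85)).astype(np.uint8);m[285:]=0
    m=cv2.morphologyEx(m,cv2.MORPH_CLOSE,np.ones((1,1)));m=cv2.dilate(m,np.ones((25,3)));m=cv2.erode(m,np.ones((25,3)))
    out=[]
    for c in cv2.findContours(m,0,2)[0]:
        if cv2.contourArea(c)>1500:out.append((cv2.contourArea(c),cv2.minAreaRect(c),cv2.boxPoints(cv2.minAreaRect(c))))
    return out
E
python3 - <<'E'
from h import *
s=r.sense();np.savez("w6.npz",p=s["tcp_pos"],R=s["ee_rot"])
im=cams.capture("wrist");cv2.imwrite("pics/w6.png",im[:,:,::-1])
print(s["tcp_pos"])
for a in rect(im):print(a)
print("check on w1f")
for a in rect(cv2.imread("pics/w1f.png")[:,:,::-1]):print(a)
E
```

```text
time_s: 17.65
tcp_pos: [0.5376, -0.3573, 0.2194]
ee_rot: [[1.0, 0.013, -0.0], [0.013, -1.0, -0.0], [-0.0, 0.0, -1.0]]
wrist_force: [0.6, -0.2, -0.3]
gripper_width: 1.001
gripper_force: 0.0
[ 0.53755385 -0.35733844  0.21942354]
(7822.0, ((320.0, 195.5), (177.0, 46.0), 90.0), array([[297., 107.],
       [343., 107.],
       [343., 284.],
       [297., 284.]], dtype=float32))
(10858.5, ((26.274921417236328, 191.30487060546875), (72.73198699951172, 188.34201049804688), 13.448614120483398), array([[-30.995527, 274.43585 ],
       [ 12.807777,  91.258385],
       [ 83.54537 , 108.17389 ],
       [ 39.742065, 291.35135 ]], dtype=float32))
(11318.5, ((578.0, 67.0), (134.0, 122.0), 90.0), array([[517.,   0.],
       [639.,   0.],
       [639., 134.],
       [517., 134.]], dtype=float32))
check on w1f
(2004.0, ((60.14917755126953, 264.8846435546875), (155.65316772460938, 40.11326217651367), 27.663240432739258), array([[-18.092953  , 246.51578   ],
       [  0.53058624, 210.9878    ],
       [138.39131   , 283.2535    ],
       [119.76777   , 318.7815    ]], dtype=float32))
(8674.5, ((601.8970336914062, 218.33822631835938), (65.34095764160156, 189.67742919921875), 30.963756561279297), array([[525.0882 , 282.8529 ],
       [622.67645, 120.20589],
       [678.7059 , 153.82355],
       [581.1176 , 316.47058]], dtype=float32))
(7752.5, ((315.9656982421875, 195.64242553710938), (46.15195083618164, 177.29673767089844), 0.7440592050552368), array([[291.74048, 283.98367],
       [294.04285, 106.70187],
       [340.19092, 107.30118],
       [337.88855, 284.58298]], dtype=float32))
```

```bash
python3 -m handwheel '[[[0,0,0,0.0045,0,0.03,0.087],[0,0,0,0,0,0.045,0.087],[0,0,0,0,0,0.045,0.087],[0,0,0,0,0,0.045,0.087],[0,0,0,0,0,0.035,0.087],[0,0,0,0,0,0.014,0.087],[0,0,0,0,0,0,0.087],[0,0,0,0,0,0,0.087]]]' && python3 -m handwheel '[[[0,0,0,0,0,0,0.02],[0,0,0,0,0,0,0.02],[0,0,0,0,0,0,0.02],[0,0,0,0,0,0,0.02],[0,0,0,0,0,0,0.02],[0,0,0,0,0,0,0.02],[0,0,0,0,0,0,0.02],[0,0,0,0,0,0,0.02],[0,0,0,0,0,0,0.02],[0,0,0,0,0,0,0.02]]]'; python3 -c "
from h import *
s=r.sense();print(s['moment'])"
```

```text
time_s: 18.5
tcp_pos: [0.5431, -0.3578, 0.0061]
ee_rot: [[1.0, 0.017, 0.001], [0.017, -1.0, -0.001], [0.001, 0.001, -1.0]]
wrist_force: [-0.5, -0.2, -0.4]
gripper_width: 0.995
gripper_force: 0.0
time_s: 19.5
tcp_pos: [0.5419, -0.3576, 0.0056]
ee_rot: [[1.0, 0.017, -0.0], [0.017, -1.0, -0.001], [-0.0, 0.001, -1.0]]
wrist_force: [-0.1, -0.8, 0.5]
gripper_width: 0.435
gripper_force: 30.0
[-0.27984705  0.11135303 -0.01858493]
```

```bash
python3 -m handwheel '[[[0,0,0,0,0,-0.01,0.02],[0,0,0,0,0,-0.03,0.02],[0,0,0,0,0,-0.04,0.02],[0,0,0,0,0,-0.04,0.02],[0,0,0,0,0,-0.04,0.02],[0,0,0,0,0,-0.04,0.02],[0,0,0,0,0,-0.03,0.02],[0,0,0,0,0,-0.02,0.02],[0,0,0,0,0,0,0.02],[0,0,0,0,0,0,0.02]]]'; for i in 1 2 3; do python3 -m handwheel '[[[0,0,0,0,0,0,0.02]]]' >/dev/null; python3 -c "
from h import *
s=r.sense();print(s['moment'],s['effort'][4])"; done
cat >> h.py <<'E'
def held(im):
    """top face line of the held bar in tool coords (from apparent widths): dip deg of the tool +x end, tool z of top at x=0, far end's x"""
    f=im.astype(float);sat=f[:,:,0]/(f[:,:,2]+1);P=[];K=W["camera_matrix"];T=W["T_tool_cam"]
    for v in range(20,284):
        m=np.where(sat[v]>1.9)[0];m=m[(m>200)&(m<440)]
        if len(m)>70 and m.max()-m.min()<len(m)+4:
            d=.038*K[0,0]/(len(m)+.5);P.append(T[:3,:3]@[0,(v-K[1,2])/K[0,0]*d,d]+T[:3,3])
    P=np.array(P);q=np.abs(P[:,0]-P[:,0].max())>.006;a,b=np.polyfit(P[q,0],P[q,2],1)
    return np.degrees(np.arctan(a)),b,P[:,0].max()
E
python3 - <<'E'
from h import *
for f in("w2","w4"):print(held(cv2.imread(f"pics/{f}.png")[:,:,::-1]))
im=cams.capture("wrist");cv2.imwrite("pics/w7.png",im[:,:,::-1]);print(held(im))
c=pocket(-.0475);go([c[0],c[1],.25],toolR(40,-1))
E
```

```text
time_s: 20.5
tcp_pos: [0.5413, -0.3566, 0.2544]
ee_rot: [[1.0, 0.017, -0.002], [0.017, -1.0, 0.001], [-0.001, -0.001, -1.0]]
wrist_force: [0.1, 0.4, -4.2]
gripper_width: 0.433
gripper_force: 30.0
[-0.0388468   0.05206095 -0.00372113] -0.04912162316031754
[-5.30667569e-02 -1.10930474e-05 -3.84764552e-02] -0.06644753040745854
[-0.08139225  0.01620418  0.01903536] -0.06371486932039261
(np.float64(2.861859158934608), np.float64(-0.008511565695618338), np.float64(0.07625927822148647))
(np.float64(21.290362952547486), np.float64(-0.013988669156851607), np.float64(0.07450881386023948))
(np.float64(0.09388019109427291), np.float64(-0.028794240568478666), np.float64(0.08012713833219622))
shift [-0.0859 -0.5935  0.0048] turn [6.000e-03 1.900e-02 7.901e+00] |turn|deg 47.4
```

```bash
for i in 1 2 3 4 5 6; do python3 -m handwheel '[[[0,0,0,0,0,0,0.02],[0,0,0,0,0,0,0.02]]]' >/dev/null; python3 -c "
from h import *
s=r.sense();print(s['moment'],s['wrist_force'],s['effort'][1:5])"; done
```

```text
[-0.11617385 -0.00345984 -0.00258207] [-0.0088466  -0.31473901 -5.35232439] [-43.15237999  20.88307858   4.86859962  -0.05207292]
[-0.12047491  0.01488412 -0.02873239] [-0.23080867  0.13175191 -4.30738327] [-43.2103157   20.92331886   4.87575084  -0.0499234 ]
[-0.10301789  0.0263621   0.02906899] [-0.56914409  0.04194708 -3.66618832] [-43.24967265  20.934847     4.87830296  -0.05013148]
[-0.09291542  0.02148485 -0.00845839] [-0.24160032  0.02771512 -4.13535026] [-43.26161385  20.93595028   4.87837762  -0.05043742]
[-0.07877525  0.04936804 -0.01632932] [ 0.38739378  0.14264422 -3.27034015] [-43.26150298  20.93506515   4.87852961  -0.05070779]
[-0.06808312  0.00193409  0.0247693 ] [-0.7784519  -0.64965298 -2.7907238 ] [-43.25941801  20.93473971   4.87873212  -0.05063339]
```

The raw moment carries the gripper's own imbalance: first grasp (0,−0.10), turned grasp (−0.09,+0.02), free reading (−0.035,−0.028). Solving these gives a baton moment of about (0.01,−0.08), so heavy toward world −x, which is now tool −x. At the rack yaw I expect a reading near (−0.11,+0.05), against (0.02,0.17) if that is wrong. On to the rack.

```bash
python3 -m handwheel '[[[0,0,0,-0.0057,-0.03,0,0.02],[0,0,0,-0.0057,-0.04,0,0.02],[0,0,0,-0.0057,-0.04,0,0.02],[0,0,0,-0.0057,-0.04,0,0.02],[0,0,0,-0.0057,-0.04,0,0.02],[0,0,0,-0.0057,-0.04,0,0.02],[0,0,0,-0.0057,-0.04,0,0.02],[0,0,0,-0.0057,-0.04,0,0.02],[0,0,0,-0.0057,-0.04,0,0.02],[0,0,0,-0.0057,-0.04,0,0.02],[0,0,0,-0.0057,-0.04,0,0.02],[0,0,0,-0.0057,-0.04,0,0.02]]]' && python3 -m handwheel '[[[0,0,0,-0.0057,-0.04,0,0.02],[0,0,0,-0.0057,-0.04,0,0.02],[0,0,0,-0.0057,-0.04,0,0.02],[0,0,1.1,0,-0.003,0,0.02],[0,0,1.13,0,0,0,0.02],[0,0,1.13,0,0,0,0.02],[0,0,1.13,0,0,0,0.02],[0,0,1.13,0,0,0,0.02],[0,0,1.13,0,0,0,0.02],[0,0,1.13,0,0,0,0.02],[0,0,0,0,0,0,0.02],[0,0,0,0,0,0,0.02]]]'; for i in 1 2 3 4 5; do python3 -m handwheel '[[[0,0,0,0,0,0,0.02]]]' >/dev/null; python3 -c "
from h import *
s=r.sense();print(s['moment'],s['effort'][4])"; done
python3 - <<'E'
from h import *
im=cams.capture("wrist");cv2.imwrite("pics/w8.png",im[:,:,::-1]);h=held(im);print(h)
c=pocket(-.0475);go([c[0],c[1],.25],toolR(40,-1))
print(r.sense()["joints"])
E
```

```text
time_s: 23.25
tcp_pos: [0.465, 0.1129, 0.256]
ee_rot: [[1.0, 0.017, 0.001], [0.017, -1.0, -0.0], [0.001, 0.0, -1.0]]
wrist_force: [0.7, -0.2, -4.1]
gripper_width: 0.436
gripper_force: 30.0
time_s: 24.45
tcp_pos: [0.4462, 0.234, 0.2555]
ee_rot: [[0.693, -0.721, -0.0], [-0.721, -0.693, -0.001], [0.0, 0.0, -1.0]]
wrist_force: [-0.3, 0.2, -5.7]
gripper_width: 0.433
gripper_force: 30.0
[-0.13060099  0.00320202 -0.00887706] 0.03454649238847196
[-0.08991905  0.07236562 -0.0385863 ] 0.034794125240296125
[-0.09544275  0.08390565  0.03047576] 0.03503433312289417
[-0.11633646  0.07515168  0.03777719] 0.03524082130752504
[-0.13802059  0.05452261  0.03926951] 0.03537383512593806
(np.float64(1.0501470712346639), np.float64(-0.029829095073501215), np.float64(0.08027910532931044))
shift [-0.0009  0.      0.0053] turn [ 0.006 -0.003  0.023] |turn|deg 0.1
[ 4.61784003e+01  8.81876991e+00 -1.30545984e+01  1.51053034e-02
 -6.81625268e+01 -2.46395479e+00]
```

The readings average (−0.114,+0.058), which matches heavy end downhill. Next I'll tilt 40° and hover.

```bash
python3 -m handwheel '[[[0,0.9,0,0,0,0,0.02],[0,0.96,0,0,0,0,0.02],[0,0.96,0,0,0,0,0.02],[0,0.96,0,0,0,0,0.02],[0,0.96,0,0,0,0,0.02],[0,0.96,0,0,0,0,0.02],[0,0.96,0,0,0,0,0.02],[0,0,0,0,0,0,0.02],[0,0,0,0,0,0,0.02]]]'
cat >> h.py <<'E'
def goplace(y,x,z,th=0,c=(0,0,-.0125)):
    T=toolR(th,-1);go(pocket(y,x,z)-r.sense()["ee_rot"]@np.array(c),T)
E
python3 - <<'E'
from h import *
goplace(-.0475,.088,.079)
s=r.sense();print(s["joints"]);print(np.round(Rb.T@s["ee_rot"],3))
E
```

```text
time_s: 25.9
tcp_pos: [0.4461, 0.2347, 0.255]
ee_rot: [[0.531, -0.722, 0.443], [-0.554, -0.692, -0.463], [0.641, 0.001, -0.768]]
wrist_force: [1.1, -0.0, -3.9]
gripper_width: 0.435
gripper_force: 30.0
shift [-0.0964  0.0002  0.0768] turn [-0.014  0.026  0.025] |turn|deg 0.2
[ 64.98671326  10.37540615 -34.72709001  40.19363771 -67.67932828
 -44.63136281]
[[ 1.     0.003 -0.003]
 [ 0.003 -1.     0.001]
 [-0.003 -0.001 -1.   ]]
```

```bash
python3 -m handwheel '[[[0,0,0,-0.024,0,0.019,0.02],[0,0,0,-0.024,0,0.019,0.02],[0,0,0,-0.024,0,0.019,0.02],[0,0,0,-0.024,0,0.019,0.02],[0,0,0,0,0,0.015,0.02],[0,0,0,0,0,0.015,0.02],[0,0,0,0,0,0,0.02],[0,0,0,0,0,0,0.02]]]'
python3 - <<'E'
from h import *
goplace(-.0475,.088,.049)
a=cams.capture("side")[:,:,::-1];b=cams.capture("scene")[:,:,::-1]
cv2.imwrite("pics/p1.png",np.hstack([cv2.resize(a[235:360,165:315],(480,400),interpolation=3),cv2.resize(b[160:320,390:515],(312,400),interpolation=3)]))
E
```

```text
time_s: 26.7
tcp_pos: [0.4432, 0.2386, 0.1132]
ee_rot: [[0.529, -0.724, 0.444], [-0.556, -0.69, -0.463], [0.641, -0.002, -0.767]]
wrist_force: [0.2, 0.4, -3.2]
gripper_width: 0.438
gripper_force: 30.0
shift [-0.0018  0.001   0.001 ] turn [-0.02   0.018 -0.002] |turn|deg 0.2
```

View pics/p1.png

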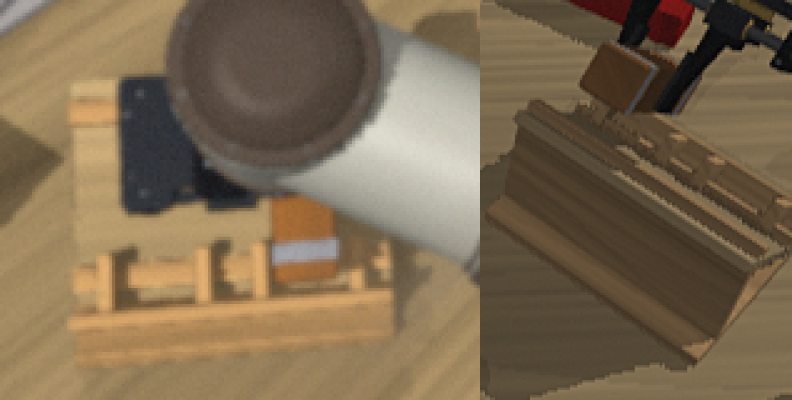

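The composite shows A's low end hovering above the right pocket, between cheeks 3 and 4, at crop u 272–338, v≈280. I'll check this against the prediction.

```bash
python3 - <<'E'
from h import *
P=[tb+Rb@[.088-.079+.0018,-.0475+s*.019-.001,.05+.019] for s in(1,-1)]
print((proj("side",P)-[165,235])*3.2)
print((proj("scene",[tb+Rb@[.088+.079+.0018,-.0475+s*.019-.001,.05+k*.019] for s,k in((1,1),(-1,1),(1,-1),(-1,-1))])-[390,160])*2.5)
E
```

```text
[[276.52534644 279.53619413]
 [340.75367085 274.10230428]]
[[166.20266146  66.32695731]
 [120.67018975  39.14744093]
 [137.26819678 113.37006684]
 [ 92.83139612  85.69563224]]
```

```bash
python3 -m handwheel '[[[0,0,0,0,0.002,0.006,0.02],[0,0,0,0,0,0.008,0.02],[0,0,0,0,0,0.006,0.02],[0,0,0,0,0,0.004,0.02],[0,0,0,0,0,0,0.02],[0,0,0,0,0,0,0.02]]]'&& python3 -m handwheel '[[[0,0,0,0,0,0.002,0.02],[0,0,0,0,0,0,0.02],[0,0,0,0,0,0,0.02]]]' && python3 -c "
from h import *
goplace(-.0475,.08,.019)"
```

```text
time_s: 27.4
tcp_pos: [0.4517, 0.2253, 0.0939]
ee_rot: [[0.53, -0.723, 0.444], [-0.554, -0.691, -0.465], [0.643, 0.001, -0.766]]
wrist_force: [-0.3, 0.9, -4.0]
gripper_width: 0.432
gripper_force: 30.0
time_s: 27.7
tcp_pos: [0.4525, 0.2246, 0.0925]
ee_rot: [[0.53, -0.723, 0.444], [-0.554, -0.691, -0.465], [0.642, 0.0, -0.766]]
wrist_force: [-1.1, -0.5, -3.9]
gripper_width: 0.438
gripper_force: 30.0
shift [-0.0091 -0.002   0.0046] turn [-0.012  0.004  0.02 ] |turn|deg 0.1
```

```bash
python3 -m handwheel '[[[0,0,0,0,0,0.002,0.02],[0,0,0,0,0,0,0.02],[0,0,0,0,0,0,0.02]]]'&& python3 -m handwheel '[[[0,0,0,-0.002,0,0.001,0.02],[0,0,0,-0.002,0,0,0.02],[0,0,0,0,0,0,0.02],[0,0,0,0,0,0,0.02]]]' && python3 -m handwheel '[[[0,0,0,0,0,0.001,0.02],[0,0,0,0,0,0,0.02],[0,0,0,0,0,0,0.02]]]'
```

```text
time_s: 28.0
tcp_pos: [0.4534, 0.2235, 0.0909]
ee_rot: [[0.53, -0.723, 0.444], [-0.554, -0.691, -0.465], [0.642, 0.001, -0.766]]
wrist_force: [0.1, -0.4, -3.3]
gripper_width: 0.433
gripper_force: 30.0
time_s: 28.4
tcp_pos: [0.4517, 0.2258, 0.0875]
ee_rot: [[0.53, -0.722, 0.444], [-0.554, -0.691, -0.464], [0.642, 0.0, -0.767]]
wrist_force: [-1.7, 0.4, -2.2]
gripper_width: 0.437
gripper_force: 30.0
time_s: 28.7
tcp_pos: [0.4518, 0.2258, 0.0875]
ee_rot: [[0.53, -0.722, 0.445], [-0.554, -0.692, -0.463], [0.642, -0.001, -0.766]]
wrist_force: [-11.5, 4.6, 5.6]
gripper_width: 0.436
gripper_force: 30.0
```

Normal contact with the rails (about 14 N). Now I'll slide downhill to the lip, watching the bed-x force.

```bash
cat > f.py <<'E'
from h import *
s=r.sense();print("bed force (weight removed)",np.round(Rb.T@(s["wrist_force"]+[0,0,4.1]),1),"bed tcp",np.round(Rb.T@(s["tcp_pos"]-tb),4))
E
python3 -m handwheel '[[[0,0,0,-0.001,0.001,-0.0008,0.02],[0,0,0,-0.001,0,0,0.02],[0,0,0,0,0,0,0.02],[0,0,0,0,0,0,0.02]]]' >/dev/null; python3 f.py; python3 -m handwheel '[[[0,0,0,-0.0015,0,0,0.02],[0,0,0,0,0,0,0.02],[0,0,0,0,0,0,0.02]]]' >/dev/null; python3 f.py
```

```text
bed force (weight removed) [ 1.2 -3.2 10. ] bed tcp [ 0.0835 -0.0504  0.0081]
bed force (weight removed) [ 4.3 -1.7  8.5] bed tcp [ 0.0824 -0.0502  0.0081]
```

```bash
for i in 1 2 3; do python3 -m handwheel '[[[0,0,0,-0.001,0,0,0.02],[0,0,0,0,0,0,0.02],[0,0,0,0,0,0,0.02]]]' >/dev/null; python3 f.py; done
```

```text
bed force (weight removed) [ 6.4 -0.4  7.7] bed tcp [ 0.0823 -0.0503  0.0082]
bed force (weight removed) [ 9.9 -0.9  7. ] bed tcp [ 0.0823 -0.0505  0.0082]
bed force (weight removed) [12.5  1.   7.3] bed tcp [ 0.0822 -0.0506  0.0082]
```

Lip contact is confirmed: the force rises while the TCP stays at bed x 82 mm. I'll relieve the force, open and retreat.

```bash
python3 -m handwheel '[[[0,0,0,0.002,0,-0.0005,0.02],[0,0,0,0,0,0,0.02],[0,0,0,0,0,0,0.06],[0,0,0,0,0,0,0.06],[0,0,0,0,0,0,0.087],[0,0,0,0,0,0,0.087],[0,0,0,0,0,0,0.087],[0,0,0,0,0,0,0.087],[0,0,0,0,0,0,0.087]]]' && python3 -m handwheel '[[[0,0,0,0,0,-0.015,0.087],[0,0,0,0,0,-0.03,0.087],[0,0,0,0,0,-0.04,0.087],[0,0,0,0,0,-0.04,0.087],[0,0,0,0,0,-0.04,0.087],[0,0,0,0,0,-0.03,0.087],[0,0,0,0,0,0,0.087]]]'
python3 - <<'E'
from h import *
im=cams.capture("wrist");cv2.imwrite("pics/w9.png",im[:,:,::-1])
T=R.from_euler("Z",-19.5,degrees=True).as_matrix()@np.diag([1,-1,-1])
go([.545,-.102,.26],T)
s=r.sense();p,Rt=s["tcp_pos"],s["ee_rot"]
for x in(0,.16):print(np.round(projw([tb+Rb@[x,-.0475+k*.019,.038] for k in(1,-1)],p,Rt)).tolist())
f=im.astype(float);m=(f[:,:,0]/(f[:,:,2]+1)>1.9)
ys,xs=np.where(m[:290]);print([np.percentile(v,[1,50,99]) for v in(xs,ys)])
E
```

```text
time_s: 31.2
tcp_pos: [0.4484, 0.2274, 0.0849]
ee_rot: [[0.53, -0.723, 0.444], [-0.554, -0.691, -0.465], [0.642, 0.001, -0.766]]
wrist_force: [0.6, -0.1, 0.7]
gripper_width: 0.961
gripper_force: 0.0
time_s: 31.9
tcp_pos: [0.3615, 0.3217, 0.2372]
ee_rot: [[0.531, -0.72, 0.447], [-0.557, -0.694, -0.457], [0.639, -0.007, -0.769]]
wrist_force: [0.5, 0.7, 0.1]
gripper_width: 1.002
gripper_force: 0.0
shift [0.3471 0.1594 0.2569] turn [ 1.524 -6.523 -4.273] |turn|deg 47.7
[[294.0, 306.0], [338.0, 306.0]]
[[291.0, 111.0], [341.0, 111.0]]
[array([255., 335., 490.]), array([  2., 164., 277.])]
```

```bash
python3 -m handwheel '[[[0.2,-0.93,-0.61,0,0,-0.02,0.087],[0.22,-0.93,-0.61,0,0,0,0.087],[0.22,-0.93,-0.61,0,0,0,0.087],[0.22,-0.93,-0.61,0,0,0,0.087],[0.22,-0.93,-0.61,0,0,0,0.087],[0.22,-0.93,-0.61,0,0,0,0.087],[0.22,-0.93,-0.61,0,0,0,0.087],[0,0,0,0,0,0,0.087],[0,0,0,0,0,0,0.087]]]'
python3 - <<'E'
from h import *
T=R.from_euler("Z",-19.5,degrees=True).as_matrix()@np.diag([1,-1,-1])
go([.545,-.102,.222],T)
E
```

```text
time_s: 32.85
tcp_pos: [0.3535, 0.3257, 0.2485]
ee_rot: [[0.94, -0.34, 0.0], [-0.34, -0.94, -0.007], [0.003, 0.007, -1.0]]
wrist_force: [-0.5, 0.2, -0.1]
gripper_width: 0.997
gripper_force: 0.0
shift [0.3254 0.3369 0.0297] turn [ 0.065 -0.026 -0.063] |turn|deg 0.6
```

```bash
python3 -m handwheel '[[[0.06,-0.03,-0.06,0.027,0.028,0.0025,0.087],[0,0,0,0.027,0.028,0.0025,0.087],[0,0,0,0.027,0.028,0.0025,0.087],[0,0,0,0.027,0.028,0.0025,0.087],[0,0,0,0.027,0.028,0.0025,0.087],[0,0,0,0.027,0.028,0.0025,0.087],[0,0,0,0.027,0.028,0.0025,0.087],[0,0,0,0.027,0.028,0.0025,0.087],[0,0,0,0.027,0.028,0.0025,0.087],[0,0,0,0.027,0.028,0.0025,0.087],[0,0,0,0.027,0.028,0.0025,0.087],[0,0,0,0.027,0.028,0.0025,0.087]]]'; for i in 1 2 3 4 5; do python3 -m handwheel '[[[0,0,0,0,0,0,0.087]]]' >/dev/null; python3 -c "
from h import *
s=r.sense();print(s['moment'],s['effort'][4])"; done
python3 - <<'E'
from h import *
s=r.sense();p,Rt=s["tcp_pos"],s["ee_rot"];im=cams.capture("wrist");cv2.imwrite("pics/w10.png",im[:,:,::-1])
print(p,Rt[:,0])
f=im.astype(float);sat=f[:,:,0]/(f[:,:,2]+1)
for v in range(100,284,12):
    m=np.where(sat[v]>1.85)[0];m=m[(m>220)&(m<420)]
    if len(m):print(v,m.min(),m.max(),len(m))
for a in rect(im):print(a[1:])
E
```

```text
time_s: 34.05
tcp_pos: [0.5471, -0.0981, 0.2174]
ee_rot: [[0.944, -0.33, -0.003], [-0.33, -0.944, 0.001], [-0.003, 0.0, -1.0]]
wrist_force: [1.0, 0.2, 0.2]
gripper_width: 1.001
gripper_force: 0.0
[-0.01190277  0.21366245 -0.03130637] 0.12669632211327553
[-0.05231993  0.206575    0.02338443] 0.10015599662438035
[-0.03660123  0.14084383  0.00122755] 0.08272052044048905
[-0.06421011  0.16773355  0.03654666] 0.08211271371692419
[-0.05149466  0.13794304  0.06742329] 0.0834687938913703
[ 0.54735744 -0.09602703  0.21902507] [ 9.44343394e-01 -3.28960051e-01 -9.15802912e-04]
112 311 356 46
124 310 356 47
148 309 355 47
160 309 354 46
172 309 354 46
184 308 353 46
196 308 352 45
208 308 352 45
220 308 351 44
232 307 351 45
244 307 350 44
256 307 349 43
268 306 349 44
(((330.59161376953125, 191.11892700195312), (47.157440185546875, 163.30233764648438), 2.2025980949401855), array([[303.89218 , 271.8036  ],
       [310.16843 , 108.62188 ],
       [357.29105 , 110.434265],
       [351.0148  , 273.61597 ]], dtype=float32))
```

```bash
python3 - <<'E'
from h import *
im=cv2.imread("pics/w10.png")[:,:,::-1].astype(float);sat=im[:,:,0]/(im[:,:,2]+1)
c=sat[:318,315:345].mean(1);tr=[i for i in range(60,318) if (c[i]>1.85)!=(c[i-1]>1.85)];print(tr)
s=r.sense();p,Rt=s["tcp_pos"],s["ee_rot"]
n=tr[-1]
q=np.array([(305.3,n),(349.2,n-1 if 0 else n),(357,108.5),(310.6,107.5)],float)
for sgn in(0,2):
    f=fitw(np.roll(q,sgn,0)[::-1] if 0 else np.roll(q,sgn,0),p,Rt,[.547,-.1,np.radians(-19.5)]);print(f.cost,f.x[:2],np.degrees(f.x[2]),np.round(f.fun,1))
    f=fitw(np.roll(q[::-1],sgn,0),p,Rt,[.547,-.1,np.radians(-19.5)]);print(f.cost,f.x[:2],np.degrees(f.x[2]))
E
```

```text
[110, 126, 141, 273, 286, 298]
4139.327625266124 [ 0.54548792 -0.10543086] -20.83659620140054 [ 43.2   0.6 -43.6  -0.5 -47.3  -0.1  47.6   2.4]
2.149112687372142 [ 0.5460084  -0.10562614] 159.30802241697944
4139.327625347708 [ 0.54548793 -0.10543083] 159.1629981292311 [-47.3  -0.1  47.6   2.4  43.2   0.6 -43.6  -0.5]
2.149112687372024 [ 0.5460084  -0.10562614] -20.691977708962547
```

```bash
python3 -m handwheel '[[[0,0,0,0.002,0.0095,0.03,0.087],[0,0,0.25,0,0,0.045,0.087],[0,0,0,0,0,0.045,0.087],[0,0,0,0,0,0.045,0.087],[0,0,0,0,0,0.035,0.087],[0,0,0,0,0,0.0135,0.087],[0,0,0,0,0,0,0.087],[0,0,0,0,0,0,0.087]]]' && python3 -m handwheel '[[[0,0,0,0,0,0,0.02],[0,0,0,0,0,0,0.02],[0,0,0,0,0,0,0.02],[0,0,0,0,0,0,0.02],[0,0,0,0,0,0,0.02],[0,0,0,0,0,0,0.02],[0,0,0,0,0,0,0.02],[0,0,0,0,0,0,0.02],[0,0,0,0,0,0,0.02],[0,0,0,0,0,0,0.02]]]' && python3 -m handwheel '[[[0,0,0,0,0,-0.01,0.02],[0,0,0,0,0,-0.03,0.02],[0,0,0,0,0,-0.04,0.02],[0,0,0,0,0,-0.04,0.02],[0,0,0,0,0,-0.04,0.02],[0,0,0,0,0,-0.04,0.02],[0,0,0,0,0,-0.02,0.02],[0,0,0,0,0,0,0.02],[0,0,0,0,0,0,0.02],[0,0,0,0,0,0,0.02]]]'; for i in 1 2 3 4 5 6; do python3 -m handwheel '[[[0,0,0,0,0,0,0.02]]]' >/dev/null; python3 -c "
from h import *
s=r.sense();print(s['moment'],s['effort'][4])"; done
python3 - <<'E'
from h import *
im=cams.capture("wrist");cv2.imwrite("pics/w11.png",im[:,:,::-1]);print(held(im))
E
```

```text
time_s: 35.4
tcp_pos: [0.5468, -0.1058, 0.0058]
ee_rot: [[0.935, -0.354, 0.0], [-0.354, -0.935, 0.002], [-0.001, -0.002, -1.0]]
wrist_force: [0.0, 0.1, 0.8]
gripper_width: 0.998
gripper_force: 0.0
time_s: 36.4
tcp_pos: [0.5463, -0.1061, 0.0052]
ee_rot: [[0.935, -0.355, -0.0], [-0.355, -0.935, 0.003], [-0.001, -0.002, -1.0]]
wrist_force: [-0.2, 0.4, -0.4]
gripper_width: 0.435
gripper_force: 30.0
time_s: 37.4
tcp_pos: [0.5446, -0.1066, 0.2226]
ee_rot: [[0.935, -0.356, -0.006], [-0.356, -0.935, 0.003], [-0.007, -0.001, -1.0]]
wrist_force: [-0.6, -0.0, -5.0]
gripper_width: 0.432
gripper_force: 30.0
[-0.11190214  0.00637383 -0.0380493 ] -0.05933783948421478
[-0.16720557 -0.03614443 -0.03152349] -0.056379534071311355
[-0.13740202  0.00348962  0.02488523] -0.04980133264325559
[-0.15746112  0.0286675  -0.01655761] -0.044678805861622095
[-0.10807886  0.01862746 -0.04897457] -0.041712247766554356
[-0.09637439  0.02471662 -0.01703907] -0.040270553436130285
(np.float64(0.30356769795862315), np.float64(-0.029461813839063027), np.float64(0.07898959373543014))
```

Difference from the free baseline: (−0.085,−0.147), so B's heavy end points along tool −x, which is just what the rack needs. On to the left pocket.

```bash
python3 - <<'E'
from h import *
c=pocket(.0475);go([c[0],c[1],.26],toolR(40,-1))
E
```

```text
shift [-0.1744 -0.3691 -0.0337] turn [-0.019  0.018  4.269] |turn|deg 25.6
```

```bash
python3 -m handwheel '[[[0,0,0,-0.01,-0.02,-0.02,0.02],[0,0,0,-0.0165,-0.035,-0.014,0.02],[0,0,0,-0.0165,-0.035,0,0.02],[0,0,0,-0.0165,-0.035,0,0.02],[0,0,0,-0.0165,-0.035,0,0.02],[0,0,0,-0.0165,-0.035,0,0.02],[0,0,0,-0.0165,-0.035,0,0.02],[0,0,0,-0.0165,-0.035,0,0.02],[0,0,0,-0.0165,-0.035,0,0.02],[0,0,0,-0.0165,-0.035,0,0.02],[0,0,0,-0.016,-0.034,0,0.02],[0,0,0,0,0,0,0.02]]]' && python3 -m handwheel '[[[0,0,1,0,0,0,0.02],[0,0,1.1,0,0,0,0.02],[0,0,1.1,0,0,0,0.02],[0,0,1.07,0,0,0,0.02],[0,0.9,0,0,0,0,0.02],[0,0.96,0,0,0,0,0.02],[0,0.96,0,0,0,0,0.02],[0,0.96,0,0,0,0,0.02],[0,0.96,0,0,0,0,0.02],[0,0.96,0,0,0,0,0.02],[0,0.96,0,0,0,0,0.02],[0,0,0,0,0,0,0.02]]]' && python3 -m handwheel '[[[0,0,0,0,0,0,0.02],[0,0,0,0,0,0,0.02],[0,0,0,0,0,0,0.02]]]'
python3 - <<'E'
from h import *
goplace(.0455,.089,.07)
print(r.sense()["joints"])
im=cams.capture("wrist");print(held(im))
E
```

```text
time_s: 39.25
tcp_pos: [0.5139, 0.3043, 0.2595]
ee_rot: [[0.936, -0.351, -0.0], [-0.351, -0.936, 0.004], [-0.002, -0.003, -1.0]]
wrist_force: [-0.4, -0.4, -4.0]
gripper_width: 0.433
gripper_force: 30.0
time_s: 40.45
tcp_pos: [0.5131, 0.3, 0.258]
ee_rot: [[0.532, -0.723, 0.442], [-0.553, -0.691, -0.466], [0.642, 0.003, -0.767]]
wrist_force: [-0.1, -1.5, -4.8]
gripper_width: 0.436
gripper_force: 30.0
time_s: 40.75
tcp_pos: [0.5148, 0.3, 0.2611]
ee_rot: [[0.528, -0.725, 0.442], [-0.559, -0.688, -0.462], [0.639, -0.004, -0.769]]
wrist_force: [0.0, -0.1, -3.0]
gripper_width: 0.432
gripper_force: 30.0
shift [-0.0992  0.0026  0.0907] turn [-0.018  0.045 -0.032] |turn|deg 0.3
[ 61.33258207  18.87076902 -22.18280851  40.76806386 -68.93126835
 -39.93402322]
(np.float64(2.9734798991422506), np.float64(-0.03211342064526022), np.float64(0.11388793156106686))
```

```bash
python3 -m handwheel '[[[0,0.045,0,-0.02,0.0008,0.018,0.02],[0,0,0,-0.02,0.0008,0.018,0.02],[0,0,0,-0.02,0.0008,0.018,0.02],[0,0,0,-0.02,0.0008,0.018,0.02],[0,0,0,-0.019,0,0.0187,0.02],[0,0,0,0,0,0,0.02],[0,0,0,0,0,0.01,0.02],[0,0,0,0,0,0.01,0.02],[0,0,0,0,0,0,0.02],[0,0,0,0,0,0,0.02]]]'; python3 f.py; python3 - <<'E'
from h import *
goplace(.0455,.089,.05)
P=[tb+Rb@[.089-.079,.0455+s*.019,.05+.019] for s in(1,-1)]
print((proj("side",P)-[165,235])*4)
a=cams.capture("side")[:,:,::-1]
cv2.imwrite("pics/p2.png",cv2.resize(a[235:360,165:315],(600,500),interpolation=3))
E
```

```text
time_s: 41.8
tcp_pos: [0.5095, 0.3011, 0.1125]
ee_rot: [[0.526, -0.725, 0.445], [-0.556, -0.689, -0.466], [0.644, -0.003, -0.765]]
wrist_force: [0.4, 0.3, -3.5]
gripper_width: 0.429
gripper_force: 30.0
bed force (weight removed) [0.4 0.5 0.4] bed tcp [0.0896 0.0445 0.0368]
shift [-0.0006 -0.001  -0.0007] turn [-0.014 -0.015 -0.022] |turn|deg 0.2
[[143.71344913 368.24862951]
 [225.97757182 361.28031553]]
```

View pics/p2.png

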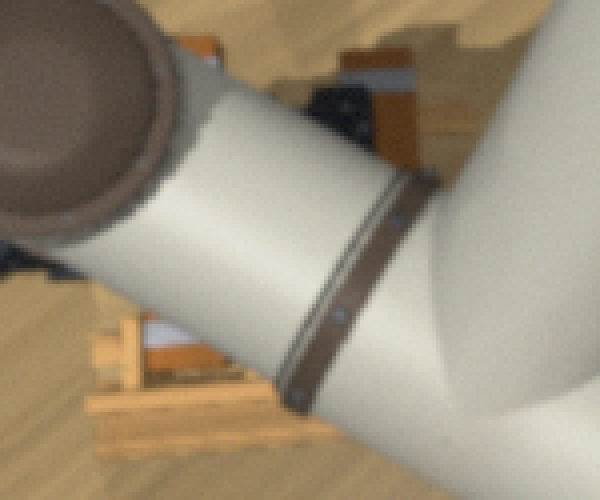

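B's low end is at u 145–228, v≈368, matching the prediction (144–226), and A's upper end shows lying in the right pocket. Lowering.

```bash
python3 -m handwheel '[[[0,0,0,0,0,0.007,0.02],[0,0,0,0,0,0.008,0.02],[0,0,0,0,0,0.006,0.02],[0,0,0,0,0,0.004,0.02],[0,0,0,0,0,0,0.02],[0,0,0,0,0,0,0.02]]]' >/dev/null; python3 f.py; for i in 1 2; do python3 -m handwheel '[[[0,0,0,0,0,0.0015,0.02],[0,0,0,0,0,0,0.02],[0,0,0,0,0,0,0.02]]]' >/dev/null; python3 f.py; done
```

```text
bed force (weight removed) [-0.2  0.   0.1] bed tcp [0.0889 0.0444 0.0115]
bed force (weight removed) [ 0.1  0.3 -0. ] bed tcp [0.0888 0.0445 0.0103]
bed force (weight removed) [-0.2  0.1  0.1] bed tcp [0.0889 0.0443 0.0086]
```

```bash
for i in 1 2; do python3 -m handwheel '[[[0,0,0,0,0,0.001,0.02],[0,0,0,0,0,0,0.02],[0,0,0,0,0,0,0.02]]]' >/dev/null; python3 f.py; done;  for i in 1 2 3; do python3 -m handwheel '[[[0,0,0,-0.0015,0,0,0.02],[0,0,0,0,0,0,0.02],[0,0,0,0,0,0,0.02]]]' >/dev/null; python3 f.py; done
```

```text
bed force (weight removed) [ 0.4 -1.6  2.4] bed tcp [0.0889 0.0446 0.0079]
bed force (weight removed) [ 0.3 -3.2  9.6] bed tcp [0.089  0.0447 0.0076]
bed force (weight removed) [ 1.7 -2.3 10. ] bed tcp [0.0877 0.0452 0.0076]
bed force (weight removed) [ 3.4 -0.6 10.6] bed tcp [0.0864 0.0454 0.0076]
bed force (weight removed) [ 2.5 -1.5  8.9] bed tcp [0.085  0.0455 0.0076]
```

Sliding freely on the rails. Continuing to the lip.

```bash
for i in 1 2 3 4 5 6; do python3 -m handwheel '[[[0,0,0,-0.0013,0,0,0.02],[0,0,0,0,0,0,0.02],[0,0,0,0,0,0,0.02]]]' >/dev/null; python3 f.py; done
```

```text
bed force (weight removed) [ 3.1 -0.2  9.1] bed tcp [0.0837 0.0456 0.0076]
bed force (weight removed) [ 5.6 -0.8  9.1] bed tcp [0.0829 0.0456 0.0076]
bed force (weight removed) [9.6 1.8 6.9] bed tcp [0.0829 0.0455 0.0076]
bed force (weight removed) [12.2  1.1  6.5] bed tcp [0.0829 0.0454 0.0077]
bed force (weight removed) [16.1  2.5  6.5] bed tcp [0.0828 0.0453 0.0078]
bed force (weight removed) [19.4  2.9  6.8] bed tcp [0.0828 0.0452 0.0079]
```

```bash
python3 -m handwheel '[[[0,0,0,0.0045,0,-0.0005,0.02],[0,0,0,0,0,0,0.02],[0,0,0,0,0,0,0.06],[0,0,0,0,0,0,0.06],[0,0,0,0,0,0,0.087],[0,0,0,0,0,0,0.087],[0,0,0,0,0,0,0.087],[0,0,0,0,0,0,0.087],[0,0,0,0,0,0,0.087]]]' && python3 -m handwheel '[[[0,0,0,0,0,-0.015,0.087],[0,0,0,0,0,-0.03,0.087],[0,0,0,0,0,-0.04,0.087],[0,0,0,0,0,-0.04,0.087],[0,0,0,0,0,-0.04,0.087],[0,0,0,0,0,-0.03,0.087],[0,0,0,0,0,0,0.087],[0,0,0,0,0,0,0.087]]]'
python3 - <<'E'
from h import *
s=r.sense();p,Rt=s["tcp_pos"],s["ee_rot"];im=cams.capture("wrist");cv2.imwrite("pics/w12.png",im[:,:,::-1])
f=im.astype(float)
for y in(.0475,-.0475):
    for x in(0.001,.159):print(y,x,np.round(projw([tb+Rb@[x,y+k*.019,.0395] for k in(1,-1)],p,Rt)).tolist())
hsv=cv2.cvtColor(im,cv2.COLOR_RGB2HSV)
for v in range(90,310,20):
    m=f[v,:,0]/(f[v,:,2]+1)>2.0
    e=np.flatnonzero(np.diff(np.r_[0,m,0]));print(v,[(int(a),int(b)) for a,b in e.reshape(-1,2) if b-a>20])
E
```

```text
time_s: 47.25
tcp_pos: [0.5179, 0.292, 0.0842]
ee_rot: [[0.527, -0.724, 0.445], [-0.555, -0.689, -0.466], [0.644, -0.001, -0.765]]
wrist_force: [-0.4, -0.1, -0.0]
gripper_width: 0.959
gripper_force: 0.0
time_s: 48.05
tcp_pos: [0.4308, 0.3828, 0.2333]
ee_rot: [[0.527, -0.724, 0.445], [-0.555, -0.69, -0.465], [0.644, -0.002, -0.765]]
wrist_force: [0.2, 0.7, 0.1]
gripper_width: 1.0
gripper_force: 0.0
0.0475 0.001 [[292.0, 308.0], [337.0, 308.0]]
0.0475 0.159 [[288.0, 113.0], [339.0, 113.0]]
-0.0475 0.001 [[404.0, 308.0], [449.0, 308.0]]
-0.0475 0.159 [[416.0, 113.0], [467.0, 113.0]]
90 []
110 [(295, 341), (422, 469)]
130 []
150 [(294, 343), (417, 468)]
170 [(294, 342), (410, 466)]
190 [(294, 342), (415, 464)]
210 [(294, 342), (407, 463)]
230 [(295, 341), (406, 461)]
250 [(295, 341), (405, 459)]
270 [(295, 340), (405, 457)]
290 []
```

Both batons lie in line with their pockets at the predicted pixels (288–339 and 416–467, upper ends at v of about 110), and the hand is clear. Handing in.

```bash
python3 -c "
from station import r
print(r.finish_job())"
```

```text
the job is handed in; nothing more can be done
None
```

Both batons are in the rack, one per pocket, resting on the rails with the weighted end down against the lip. I handed the job in at about 48 s. Baton A was set back on the table once to turn the grip, and the verdict isn't known yet.

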